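# Stand the toppled chopping board back up in its stand and push it home

## Task

A chopping board has toppled forward in its stand onto the upturned mug, and it sticks out past the stand's open end. Without gripping it or lifting it out, push it back up so that it leans back on the wire hoop behind it, and push it along the stand until its side edge is home against the wooden end cheek. Push lightly, and leave the mug, the tall board behind and everything else as they stand.

Things in the scene. Friction and masses are not known exactly. Their poses are not given: they have to be found in the camera images.
- board_stand: wooden stand, fixed, 130x240 mm. Origin: worktop level under it; z up, +x to its back, +y along it to the open end. Floor at z 14 mm. Front slot: floor from x -60 (inner face of a rail, top z 24) to -30 (wire hoop, 6 mm bar, uprights at y +-70, top bar at x -4, z 144, leaning back 10 deg). Same hoop 50 mm farther back. End cheek: inner face y -108, to z 71, right across.
- chopping_board: the toppled board: pale wood, 220 wide, 170 tall, 13 mm thick, about 0.34 kg, a 22 mm hanging hole near its top. Origin: middle of its lower edge, which is in the front slot; z up the board, +y along its width, +x through it to the back. It leans forward about 27 deg, shifted 40 to 65 mm to the stand's +y. Home: its -y side edge on the cheek (origin at y +2 in the stand).
- board_top (a point): middle of the toppled board's top edge, 170 mm up the board from its origin, midway through its thickness
- tall_board: darker board 190 wide, 240 tall, 15 mm thick, loose, standing rightly in the rear slot of the stand, leaning back on the rear hoop; to be left alone. Origin: middle of its lower edge; axes as the toppled board's
- tea_tin: round tea tin, 68 mm across, 88 high, loose bystander to the right. Origin: centre of its underside
- mug: tall mug standing upside down on the worktop in front of the stand, 69 mm across, 92 with its handle, 118 high; the toppled board rests on it. Loose (0.45 kg), to be left in place. Origin: at its underside; its axis is 12 mm along its +y, its handle at -y
- egg_timer: wind-up kitchen timer, 61 mm across, 52 high, loose bystander to the right. Origin: underside
- biscuit_box: clear box of biscuits, 76x69 mm, 43 high, loose bystander to the right. Origin: underside
- creamer_1: small milk portion pot, 39 mm across, 21 high, loose bystander beside the mug. Origin: underside
- creamer_2: another such milk pot, loose bystander in front of the stand. Origin: underside
- kettle: steel kettle, fixed, about 150x200 mm, 197 high, right of the stand and farther back. Origin: underside
- tall_board_top (a point): middle of the tall board's top edge, 240 mm up it from its origin
There are look-alikes about, which are no part of the job. What is meant by the mug is not red, and is the smaller of those in its own colour.

How it is judged:
At the end, for the whole second after the job is handed in: The board stands in the front slot, leaning back (not forward) on its hoop, its side edge within 5 mm of the end cheek, at rest; the mug and the tall board stand upright (angle between each of chopping_board, tall_board's own z axis and vertical below 0.4 rad and x of board_top in the frame of board_stand above -0.018 m and x of chopping_board in the frame of board_stand between -0.065 and -0.025 m and y of chopping_board in the frame of board_stand between -0.01 and 0.007 m and z of chopping_board in the frame of board_stand below 0.03 m and linear speed of chopping_board below 0.02 m/s and angle between mug's own z axis and vertical below 0.1 rad); the robot touches nothing.
It fails at once if the board is lifted: the middle of its lower edge comes more than 30 mm above the stand's floor (height (world z) of chopping_board above 0.045 m).
It fails at once if the board is gripped or pushed with more than 30 N (contact force between the fingers and chopping_board above 30 N).
It fails at once if the tall board is shifted by more than 25 mm (distance of tall_board from where it was at the start of the episode above 0.025 m or distance of tall_board_top from where it was at the start of the episode above 0.035 m).
It fails at once if the tin, mug, timer, biscuit box or a milk pot is shifted by more than 30 mm (distance of any of tea_tin, mug, egg_timer, biscuit_box, creamer_1, creamer_2 from where it was at the start of the episode above 0.03 m).
It also fails if it takes over 45 s, if anything falls off the work surface, if the arm or the gripper's body presses on something with over 40 N, if the wrist force passes 120 N, or if a joint passes its speed limit or range.

## Robot

A 7-joint arm with a two-finger parallel gripper is mounted at the origin on a cart in front of the work surface, level with it; the furniture and walls round the work are solid. World frame = base frame: x ahead of the robot, y to its left, z up, the work surface at z = 0. Lengths are in m, angles in rad, forces in N, time in s.
With the tool pointing down it reaches from about 0.35 to 0.9 m from the base axis. Payload 8.1 kg.
Tool frame: the origin (TCP) lies between the finger pads; the fingertips stand 19 mm ahead of it and the grasp point (between the pads) is the TCP; z points along the fingers, y is the line along which they close (so a half turn about z gives the same grasp; the last joint's range is limited). The gripper opens to 85 mm and grips with 20 to 120 N. Pads are 22 mm wide; open, the fingers measure 114 mm over their backs; the gripper's body (76 mm by 85 mm) begins 54 mm behind the grasp point. The pads swing forward as they close: fully open they stand 13 mm farther back than shut.
Start: joints at [-1.304, 0.434, 0.025, 1.573, -0.012, 1.134, -0.075], TCP at [0.226, 0.583, 0.25] pointing down, gripper open.
Joint ranges: [-2.62, 2.62], [-0.44, 2.09], [-1.27, 1.32], [0.08, 2.57], [-1.32, 4.46], [0.12, 2], [-2.74, 2.74]. Speed limits (rad/s): [2.22, 2.22, 3.01, 3.01, 3.14, 3.14, 3.14].

## Interface

Orientations are given as a unit quaternion [x, y, z, w].
In Python, from station import r gives the robot as it stands.
- The arm moves only by the tool apply_moves, never from a script. Its argument "commands" is a list of rows, each a list of 2 entries, a list of its own where there are three numbers: the shift along the tool's x, y, z in units of 30 mm (1.0 is 30 mm), then the turn about the tool's z in units of 6 degrees (1.0 is 6 degrees). A call has 1 to 12 rows; each row is the pose to reach, as a shift and turn from the pose commanded when the call began, along the tool's axes at that moment; what a row does not reach only later rows make up. A row lasts 1/12 s, in which the tool goes at most 41.7 mm and 7.16 degrees, less where a joint would pass 70% of its speed; a pose out of reach is approached as far as the arm can. A call with a gripper value outside its range is refused whole. "hand" is the finger opening in mm, from 0 to 85.4, set as the call begins (left out, the last holds). The fingers move at their own pace and stop on an object; the grip force is fixed at half the most. Time passes only in rows, so rows that repeat a pose let the fingers close. It gives the time, the measured TCP pose, the force, the opening and the grip force at its end, in the units of the state.
- r.get_obs(): the state, without advancing time (a new reading comes with each control period).
- r.get_image(name): name is "scene" or "top" or "wrist"; returns a dict with "frame" (400x640x3 uint8, red, green, blue), "vfov" (degrees; the focal length in pixels is half the picture's height over the tangent of half this angle, whatever the lens; pixels are square), "cx", "cy" (the principal point, pixels), "extrinsics" (4x4, takes a point from camera to world coordinates); the wrist camera has in their place "hand_eye" (4x4, takes a point from camera to tool coordinates, whose origin is the TCP and whose axes are the flange's). Camera axes: x right, y down, z forward; pixel columns grow to the right and rows downward; lengths in m; the calibration is good to about 2 mm. The wrist camera is an equidistant fisheye: a pixel r from the principal point sees the ray r / f radians off the axis. A picture is of the moment at which its call begins: read the wrist's pose just before it. There is no depth.
- r.hand_in(): hands the job in; it is judged then, once.
Trained networks look in the newest picture that a camera, given by its name, has taken for a name from the list of things; names that differ only in an ending like _2 or _b are one class to them, and where a whole thing is asked for, a point or a joint stands for the part that bears it (a point fixed in the world has none). Each returns a list of dicts, best first, with "score" (0 to 1); they miss things now and then, are a little off and sometimes report something else, mostly with a low value. They report only what shows in the picture. A call takes as long as a camera call. They do not tell look-alikes from the thing itself.
- r.find_in(thing, camera): "at" ([x, y, z] in m, in world coordinates, good to about 4 mm: the middle of the surface that is visible of it).
- r.place_of(thing, camera): "at" ([x, y, z] in m, in world coordinates, good to about 4 mm: a listed point, or the origin of a listed thing).
The state is a dict: "time_s": time; "joint_pos": joint angles; "joint_vel": joint speeds; "joint_torque": joint torques, N m; "position": TCP position; "eef_rot": TCP orientation; "contact_force": force on the tool from outside, world axes, zero at the start; "wrist_torque": the same for the moment, N m; "gripper_width": opening from 0.0 (shut) to 1.0 (fully open); "grip_force": force on a finger pad.
Only numpy, scipy, OpenCV 4.12 (cv2) and the standard library are available. Lean on these libraries where they do the work, as an engineer would, in place of code of your own. Each camera call takes 0.05 s, during which the arm holds its last target. There are 200 camera calls.

## Working session

There is one attempt and no reset: what is moved stays moved. The work goes in short steps, Python scripts to look and compute and a tool call to move; the robot and the scene stay as the last step left them, time stands still between calls to the robot, and variables do not carry over. Pictures are saved under pics/ and viewed, at most 10 in all, crops included, and the job is handed in when it is done.

Besides the shell and the picture viewer there is one more tool, called after "Emit:" by a JSON object that holds its "op" and its "data". apply_moves: Moves the arm, as the interface text tells. Its arguments: {"type":"object","properties":{"commands":{"type":"array","items":{"type":"array"}},"hand":{"type":"number"}},"required":["commands"]}

```bash
mkdir -p pics; python3 - <<'E'
from station import r
import cv2,numpy as np
o=r.get_obs();print(o['time_s'],o['position'],o['eef_rot'],o['gripper_width'])
for c in['scene','top']:
    im=r.get_image(c);cv2.imwrite(f'pics/{c}0.png',im['frame'][:,:,::-1]);print(c,im['vfov'],np.round(im['extrinsics'],3).tolist())
    for n in ['board_stand','chopping_board','board_top','tall_board','tall_board_top','mug','creamer_1','tea_tin','egg_timer','biscuit_box','kettle']:
        print(n,[(np.round(d['at'],3).tolist(),round(d['score'],2)) for d in r.place_of(n,c)][:4])
E
```

```text
0.0 [0.22575028 0.582297   0.24952748] [ 1.83852587e-01  9.82953515e-01 -7.79199126e-04 -7.61516274e-05] 1.0008895982783663
scene 43.04604539037927 [[-0.989, -0.08, 0.125, 0.446], [-0.148, 0.569, -0.809, 0.869], [-0.006, -0.818, -0.575, 0.814], [0.0, 0.0, 0.0, 1.0]]
board_stand [([0.651, 0.008, -0.001], 0.93), ([0.434, -0.001, 0.001], 0.25)]
chopping_board [([0.627, 0.074, 0.019], 0.94)]
board_top [([0.549, 0.085, 0.165], 0.98)]
tall_board [([0.664, 0.007, 0.014], 0.67)]
tall_board_top [([0.708, -0.002, 0.254], 0.72)]
mug [([0.826, 0.169, -0.001], 0.8), ([0.538, 0.081, -0.001], 0.75), ([0.423, 0.175, 0.0], 0.57)]
creamer_1 [([0.437, 0.0, -0.0], 0.77), ([0.485, -0.039, 0.001], 0.57), ([0.711, -0.002, 0.254], 0.48)]
tea_tin [([0.575, -0.284, -0.005], 0.67)]
egg_timer [([0.491, -0.22, -0.0], 0.43)]
biscuit_box [([0.494, -0.221, -0.0], 0.95)]
kettle []
top 56.752772254367144 [[-0.023, -0.994, 0.107, 0.511], [-1.0, 0.022, -0.011, -0.046], [0.008, -0.107, -0.994, 1.026], [0.0, 0.0, 0.0, 1.0]]
board_stand [([0.655, 0.009, 0.001], 0.64)]
chopping_board [([0.626, 0.073, 0.018], 0.9)]
board_top [([0.553, 0.092, 0.165], 0.76)]
tall_board [([0.663, 0.006, 0.013], 0.77)]
tall_board_top [([0.7, 0.003, 0.254], 0.97)]
mug [([0.54, 0.08, -0.001], 0.74), ([0.42, 0.174, -0.003], 0.72), ([0.824, 0.175, 0.003], 0.57), ([0.575, -0.286, -0.001], 0.36)]
creamer_1 [([0.436, 0.0, 0.001], 0.71), ([0.489, -0.04, -0.003], 0.55)]
tea_tin [([0.576, -0.286, -0.001], 0.92), ([0.628, 0.074, 0.015], 0.36)]
egg_timer [([0.39, -0.208, 0.004], 0.74)]
biscuit_box [([0.497, -0.224, 0.002], 0.97), ([0.627, 0.075, 0.018], 0.71), ([0.488, -0.04, -0.004], 0.37)]
kettle [([0.775, -0.241, 0.0], 0.62)]
```

View pics/scene0.png

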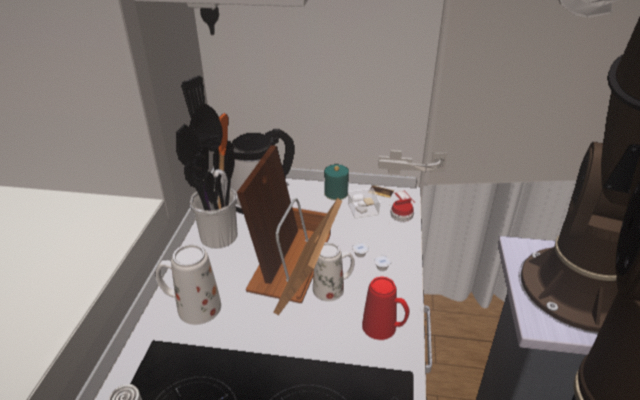

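View pics/top0.png

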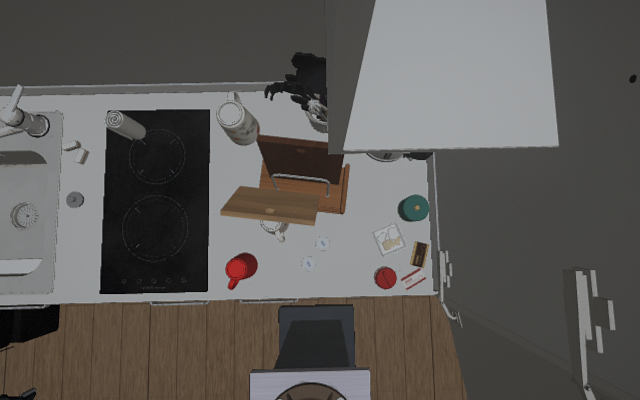

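The scene view shows a floral mug at (330,272) under the board, a bigger floral mug at (193,285) and a red one at (381,308). The one meant is at (330,272), since it's not red and it's the smaller floral one. In the top view, the tall board's top edge runs (262,137)–(343,153), so the stand's yaw is about -11°. I'll confirm the mug in a crop and move to a hover point in front of the board.

```bash
python3 -c "
import cv2;a=cv2.imread('pics/scene0.png')[130:345,140:440];cv2.imwrite('pics/crop.png',cv2.resize(a,None,fx=2.6,fy=2.6,interpolation=2))"
```

Emit:
{"op": "apply_moves", "data": {"commands": [[[-14.7,-12,0],-1.7],[[-14.7,-12,0],-1.7],[[-14.7,-12,0],-1.7],[[-14.7,-12,0],-1.7],[[-14.7,-12,0],-1.7],[[-14.7,-12,0],-1.7],[[-14.7,-12,0],-1.7],[[-14.7,-12,0],-1.7],[[-14.7,-12,0],-1.7],[[-14.7,-12,0],-1.7],[[-14.7,-12,0],-1.7],[[-14.7,-12,0],-1.7]]}}

```text
time_s: 2.2
position: [0.4734, 0.146, 0.2507]
eef_rot: [0.096, 0.995, 0.0, 0.0]
contact_force: [1.1, 0.5, -0.6]
gripper_width: 1.0
grip_force: 0.0
```

View pics/crop.png

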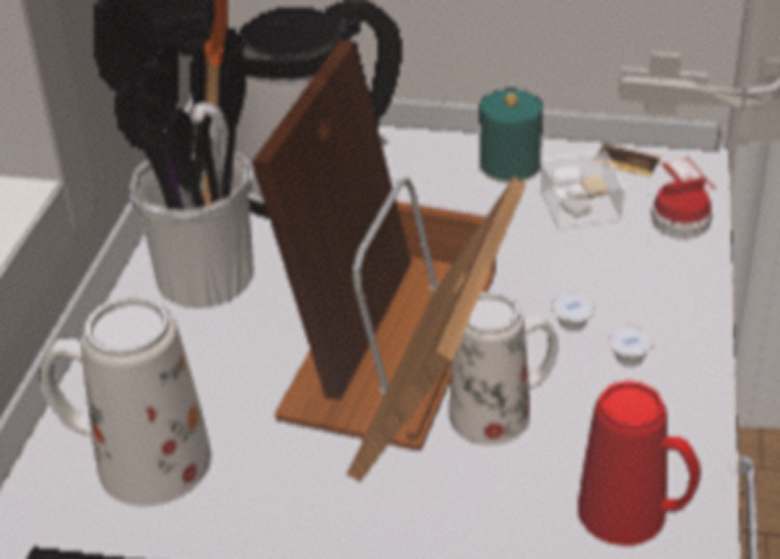

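The crop confirms it: the toppled board rests on the smaller floral mug (crop px 490,370). Next I move to the spot in front of the board's top edge and lower there.

Emit:
{"op": "apply_moves", "data": {"commands": [[[-1,-1.2,0],0],[[-1.5,-1.7,0],0],[[-1.5,-1.7,0],0],[[-1.5,-1.7,0],0]]}}

```text
time_s: 2.53
position: [0.5078, 0.0877, 0.2503]
eef_rot: [0.098, 0.995, -0.0, 0.0]
contact_force: [-0.8, 2.0, -0.1]
gripper_width: 1.003
grip_force: 0.0
```

```bash
python3 - <<'E'
from station import r
import cv2,numpy as np
o=r.get_obs();print(o['position'],o['contact_force'])
for c in['wrist','top']:
    im=r.get_image(c);cv2.imwrite(f'pics/{c}1.png',im['frame'][:,:,::-1])
    for n in ['board_stand','chopping_board','board_top','mug']:
        print(c,n,[(np.round(d['at'],3).tolist(),round(d['score'],2)) for d in r.place_of(n,c)][:3])
E
```

```text
[0.50777711 0.08772286 0.25033982] [-0.82889398  1.9902554  -0.05613867]
wrist board_stand [([0.653, 0.012, 0.006], 0.78)]
wrist chopping_board [([0.628, 0.074, 0.018], 0.6), ([0.431, -0.004, -0.001], 0.55), ([0.767, -0.244, 0.007], 0.55)]
wrist board_top [([0.553, 0.082, 0.17], 0.58)]
wrist mug [([0.536, 0.078, 0.005], 0.72), ([0.824, 0.173, 0.0], 0.71), ([0.424, 0.176, 0.001], 0.68)]
top board_stand [([0.655, 0.005, 0.0], 0.91), ([0.437, -0.002, 0.001], 0.54)]
top chopping_board [([0.63, 0.075, 0.018], 0.75), ([0.537, 0.082, -0.003], 0.43), ([0.391, -0.207, 0.003], 0.34)]
top board_top [([0.552, 0.09, 0.168], 0.74)]
top mug [([0.823, 0.175, 0.001], 0.98), ([0.538, 0.081, -0.001], 0.76)]
```

View pics/wrist1.png

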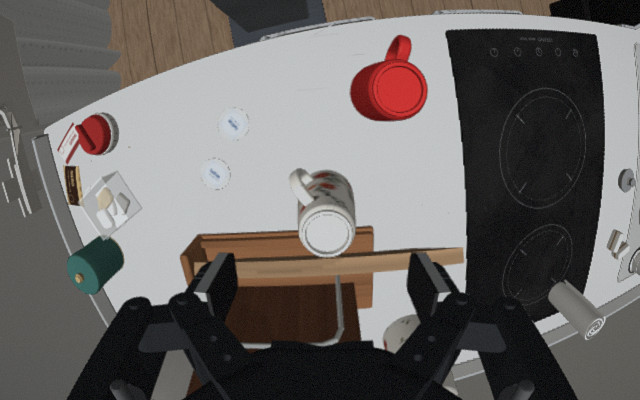

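The wrist view shows the board edge at about row 262, roughly parallel to the finger line, with the mug at (327,215) and its handle toward the robot. Three cameras agree on board_top x ≈ 0.552. I'll descend in front of it.

Emit:
{"op": "apply_moves", "data": {"commands": [[[0,0,0.8],0],[[0,0,1.6],0],[[0,0,2.4],0],[[0,0,3.3],0],[[0,0,3.3],0],[[0,0,3.3],0]]}}

```text
time_s: 3.53
position: [0.5064, 0.0892, 0.1508]
eef_rot: [0.096, 0.995, -0.001, -0.001]
contact_force: [0.2, -0.8, 0.1]
gripper_width: 0.998
grip_force: 0.0
```

```bash
python3 - <<'E'
from station import r
import cv2,numpy as np
im=r.get_image('scene');cv2.imwrite('pics/scene2.png',cv2.resize(im['frame'][130:345,200:480,::-1],None,fx=2.7,fy=2.7,interpolation=2))
print([(np.round(d['at'],3).tolist(),round(d['score'],2)) for d in r.place_of('board_top','scene')][:3])
E
```

```text
[([0.55, 0.086, 0.165], 0.97)]
```

View pics/scene2.png

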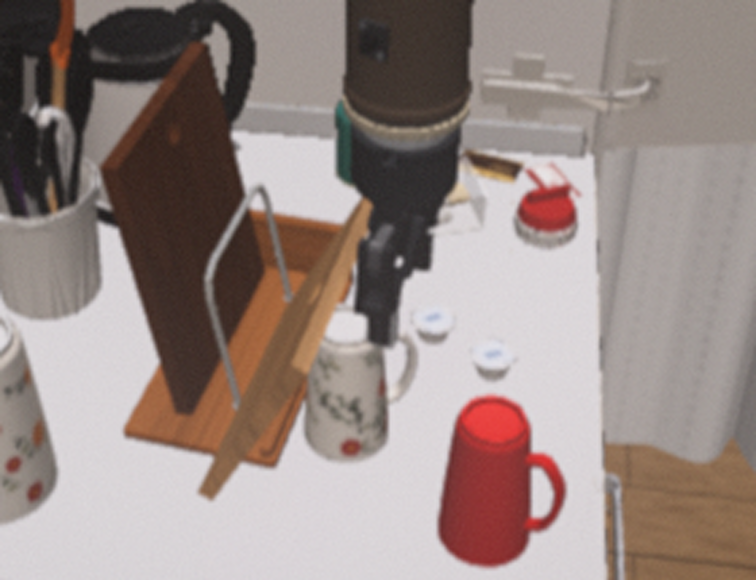

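The fingers are just in front of the board's top edge and above the mug. Now I'll push the board back slowly.

Emit:
{"op": "apply_moves", "data": {"commands": [[[-0.2,0,0],0],[[-0.4,0,0],0],[[-0.6,0,0],0],[[-0.8,0,0],0],[[-1.0,0,0],0],[[-1.2,0,0],0],[[-1.4,0,0],0],[[-1.6,0,0],0],[[-1.8,0,0],0],[[-2.0,0,0],0],[[-2.2,0,0],0],[[-2.4,0,0],0]]}}

```text
time_s: 4.63
position: [0.5785, 0.0754, 0.1513]
eef_rot: [0.096, 0.995, -0.0, 0.0]
contact_force: [-1.0, 0.8, 0.4]
gripper_width: 1.001
grip_force: 0.2
```

```bash
python3 - <<'E'
from station import r
import numpy as np
for c in['scene','top']:
    r.get_image(c)
    for n in['board_top','chopping_board','mug']:print(c,n,[(np.round(d['at'],3).tolist(),round(d['score'],2)) for d in r.place_of(n,c)][:3])
E
```

```text
scene board_top [([0.599, 0.078, 0.183], 0.84)]
scene chopping_board [([0.627, 0.071, 0.018], 0.75)]
scene mug [([0.536, 0.078, 0.001], 0.77), ([0.42, 0.175, -0.002], 0.65), ([0.825, 0.17, -0.001], 0.6)]
top board_top [([0.599, 0.085, 0.179], 0.91), ([0.777, -0.242, -0.002], 0.37)]
top chopping_board [([0.629, 0.073, 0.014], 0.87)]
top mug [([0.536, 0.08, -0.001], 0.75), ([0.823, 0.173, 0.001], 0.64)]
```

Emit:
{"op": "apply_moves", "data": {"commands": [[[-0.15,0,0],0],[[-0.3,0,0],0],[[-0.45,0,0],0],[[-0.6,0,0],0],[[-0.75,0,0],0],[[-0.9,0,0],0],[[-1.0,0,0],0],[[-1.1,0,0],0],[[-1.2,0,0],0],[[-1.3,0,0],0],[[-1.4,0,0],0],[[-1.5,0,0],0]]}}

```text
time_s: 6.03
position: [0.6223, 0.0669, 0.1513]
eef_rot: [0.096, 0.995, -0.0, -0.0]
contact_force: [-0.2, -1.0, 0.5]
gripper_width: 1.002
grip_force: 0.0
```

```bash
python3 - <<'E'
from station import r
import numpy as np
for c in['scene','top']:
    r.get_image(c)
    for n in['board_top','chopping_board','mug','tall_board_top']:print(c,n,[(np.round(d['at'],3).tolist(),round(d['score'],2)) for d in r.place_of(n,c)][:3])
E
```

```text
scene board_top [([0.653, 0.072, 0.182], 0.57)]
scene chopping_board []
scene mug [([0.827, 0.169, -0.0], 0.87), ([0.534, 0.082, -0.002], 0.83), ([0.421, 0.176, 0.001], 0.61)]
scene tall_board_top [([0.709, -0.002, 0.254], 0.73)]
top board_top []
top chopping_board [([0.627, 0.075, 0.016], 0.92)]
top mug [([0.825, 0.178, 0.0], 0.93), ([0.536, 0.085, -0.003], 0.75), ([0.574, -0.287, 0.001], 0.54)]
top tall_board_top [([0.704, -0.002, 0.251], 0.96), ([0.437, -0.002, 0.002], 0.65)]
```

The board now leans back on the hoop (board_top at stand x ≈ -12 mm). I'll back off and go round to its open-end side edge.

Emit:
{"op": "apply_moves", "data": {"commands": [[[0.6,0,0],0],[[1.2,0,0],0],[[1.2,1,0],0],[[1.2,2.2,0],0],[[1.2,3.4,0],0],[[1.2,4.6,0],0],[[1.2,5.8,0],0],[[1.2,6.6,0],0],[[1.2,6.6,0],0],[[0.4,6.6,0],0],[[-0.5,6.6,0],0],[[-0.5,6.6,0],0]]}}

```text
time_s: 7.53
position: [0.6786, 0.2555, 0.1513]
eef_rot: [0.097, 0.995, -0.001, 0.002]
contact_force: [0.3, -1.4, 0.3]
gripper_width: 0.999
grip_force: 0.0
```

```bash
python3 - <<'E'
from station import r
import cv2,numpy as np
for c in['scene','top']:
    im=r.get_image(c)
    for n in['board_top','chopping_board','tall_board_top']:print(c,n,[(np.round(d['at'],3).tolist(),round(d['score'],2)) for d in r.place_of(n,c)][:3])
cv2.imwrite('pics/top3.png',cv2.resize(im['frame'][80:310,190:450,::-1],None,fx=2.5,fy=2.5,interpolation=2))
E
```

```text
scene board_top [([0.654, 0.072, 0.18], 0.91)]
scene chopping_board [([0.624, 0.073, 0.018], 0.91)]
scene tall_board_top [([0.713, -0.005, 0.254], 0.83)]
top board_top [([0.658, 0.073, 0.181], 0.79), ([0.626, 0.075, 0.014], 0.17)]
top chopping_board [([0.627, 0.074, 0.014], 0.84)]
top tall_board_top [([0.704, 0.0, 0.256], 0.82)]
```

View pics/top3.png

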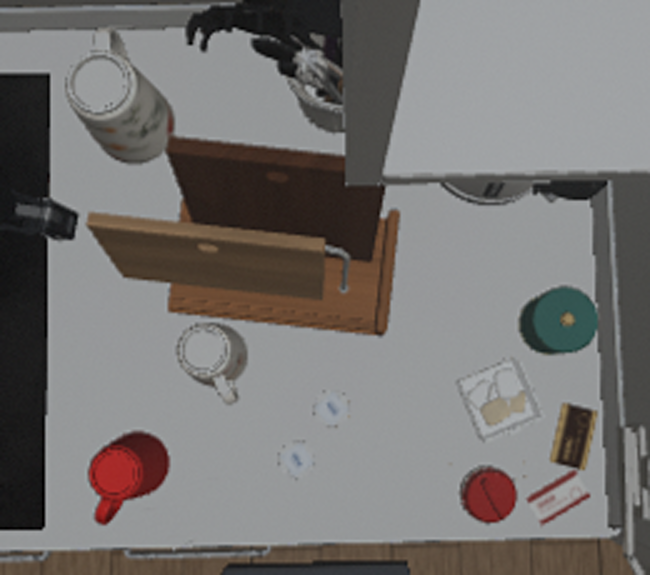

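The board leans back on the hoop, with its top corners at crop px (90,217) and (325,240). The finger is at (75,220), just past the +y edge. I'll compute the stand's yaw and the lateral offsets from pixels.

```bash
python3 - <<'E'
from station import r
import numpy as np
im=r.get_image('top');E=np.array(im['extrinsics']);f=200/np.tan(np.radians(im['vfov']/2))
def bp(u,v,z):
    u=190+u/2.5;v=80+v/2.5
    d=E[:3,:3]@[(u-im['cx'])/f,(v-im['cy'])/f,1];return E[:3,3]+d*(z-E[2,3])/d[2]
for n,a,b,z in[('chop top',(90,214),(325,239),.183),('chop front',(92,224),(324,247),.181),('stand front',(168,310),(378,334),.012),('cheek in/out',(376,333),(391,210),.071)]:
    p,q=bp(*a,z),bp(*b,z);w=p-q;print(n,p.round(4),q.round(4),np.linalg.norm(w).round(4),np.degrees(np.arctan2(-w[0],w[1])).round(1))
o=r.get_obs();print(o['position'],o['eef_rot'])
E
```

```text
chop top [0.672 0.175 0.183] [ 0.644 -0.041  0.183] 0.2178 -7.4
chop front [0.6629 0.1737 0.181 ] [ 0.6369 -0.0399  0.181 ] 0.2152 -7.0
stand front [0.596  0.1339 0.012 ] [ 0.5645 -0.0958  0.012 ] 0.2318 -7.8
cheek in/out [ 0.5625 -0.0909  0.071 ] [ 0.6909 -0.11    0.071 ] 0.1299 81.5
[0.67403346 0.2588923  0.15150918] [ 9.54419249e-02  9.95434982e-01  1.69909485e-04 -7.70482761e-05]
```

Emit:
{"op": "apply_moves", "data": {"commands": [[[0.1,0,0],-0.3],[[0.1,0,0],-0.55],[[0.1,0,0.8],-0.55],[[0.1,0,1.7],-0.55],[[0.1,0,1.7],-0.55],[[0.1,0,1.7],-0.55]]}}

```text
time_s: 8.48
position: [0.6704, 0.2588, 0.0992]
eef_rot: [0.066, 0.998, -0.001, -0.002]
contact_force: [0.2, -0.2, 0.3]
gripper_width: 0.999
grip_force: 0.0
```

```bash
python3 - <<'E'
from station import r
import cv2,numpy as np
print(r.get_obs()['position'],r.get_obs()['contact_force'])
im=r.get_image('scene')
cv2.imwrite('pics/scene4.png',cv2.resize(im['frame'][110:360,170:400,::-1],None,fx=2.4,fy=2.4,interpolation=2))
E
```

```text
[0.67039799 0.25875205 0.0992059 ] [ 0.23997528 -0.17557999  0.25381935]
```

View pics/scene4.png

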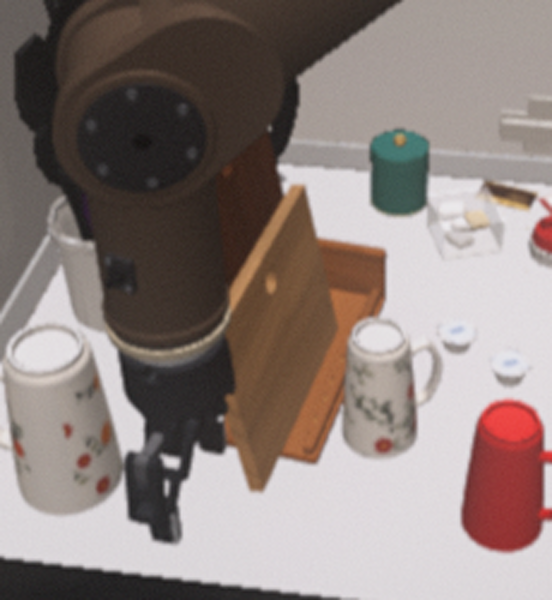

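The board is standing back, and the finger (crop px ~200,430) is just off its open-end edge. Now I'll push along -y.

Emit:
{"op": "apply_moves", "data": {"commands": [[[0,-0.3,0],0],[[0,-0.5,0],0],[[0,-0.65,0],0],[[0,-0.8,0],0],[[0,-0.95,0],0],[[0,-1.1,0],0],[[0,-1.25,0],0],[[0,-1.4,0],0],[[0,-1.55,0],0],[[0,-1.7,0],0],[[0,-1.85,0],0],[[0,-2.0,0],0]]}}

```text
time_s: 9.53
position: [0.6633, 0.199, 0.1001]
eef_rot: [0.067, 0.998, -0.0, -0.0]
contact_force: [0.5, 2.1, 0.1]
gripper_width: 0.998
grip_force: 0.4
```

```bash
cat > m.py <<'E'
from station import r
import numpy as np
o=r.get_obs();R=np.array([[.991,-.134],[.134,.991]])
s=lambda p:np.r_[R@(np.array(p[:2])-[.653,.0085]),p[2]].round(4).tolist()
print('tcp',s(o['position']),o['contact_force'].round(1))
for c in['scene','top']:
    r.get_image(c)
    for n in['board_top','chopping_board','tall_board_top','mug']:print(c,n,[(s(d['at']),round(d['score'],2)) for d in r.place_of(n,c)][:2])
E
python3 m.py
```

```text
tcp [-0.0153, 0.1902, 0.1001] [0.5 2.1 0.1]
scene board_top [([-0.0107, 0.0077, 0.1786], 0.84), ([-0.1612, -0.0704, -0.0004], 0.17)]
scene chopping_board [([-0.0416, 0.0081, 0.016], 0.96)]
scene tall_board_top []
scene mug [([-0.1266, 0.0564, -0.0011], 0.87), ([-0.2493, 0.1396, -0.0027], 0.81)]
top board_top [([-0.0072, 0.0098, 0.1811], 0.75), ([0.0074, -0.0058, 0.0133], 0.46)]
top chopping_board []
top tall_board_top [([0.0513, -0.0024, 0.2565], 0.59)]
top mug [([-0.1246, 0.0576, -0.0008], 0.89), ([-0.2534, 0.133, -0.0017], 0.84)]
```

Emit:
{"op": "apply_moves", "data": {"commands": [[[0,-0.05,0],0],[[0,-0.1,0],0],[[0,-0.15,0],0],[[0,-0.2,0],0],[[0,-0.2,0],0],[[0,-0.2,0],0]]}}

```text
time_s: 10.53
position: [0.6629, 0.1943, 0.1005]
eef_rot: [0.067, 0.998, 0.0, 0.0]
contact_force: [1.1, 3.8, 0.4]
gripper_width: 0.997
grip_force: 0.3
```

Emit:
{"op": "apply_moves", "data": {"commands": [[[0,-0.05,0],0],[[0,-0.1,0],0],[[0,-0.1,0],0],[[0,-0.1,0],0]]}}

```text
time_s: 10.87
position: [0.6629, 0.1939, 0.1011]
eef_rot: [0.066, 0.998, 0.002, 0.001]
contact_force: [2.3, 10.7, 1.9]
gripper_width: 0.997
grip_force: 1.7
```

```bash
python3 m.py
```

```text
tcp [-0.0151, 0.1851, 0.1011] [ 2.3 10.7  1.9]
scene board_top [([-0.0079, 0.0012, 0.1803], 0.82)]
scene chopping_board [([-0.0457, -0.0036, 0.0204], 0.83)]
scene tall_board_top [([-0.0417, -0.0001, 0.0177], 0.41)]
scene mug [([-0.2521, 0.1352, -0.0007], 0.96), ([0.1493, 0.1851, 0.0018], 0.67)]
top board_top [([-0.0069, 0.0038, 0.1819], 0.76)]
top chopping_board [([-0.0454, 0.0043, 0.014], 0.61)]
top tall_board_top [([0.0533, 0.0016, 0.2541], 0.77), ([-0.0434, 0.0053, 0.0158], 0.51)]
top mug [([0.1471, 0.189, -0.002], 0.74), ([-0.2533, 0.135, -0.0009], 0.68)]
```

The force rose to 10.7 N with no further travel, and the board is at y ≈ +2 mm, so it's home against the cheek. I'll back away and check.

Emit:
{"op": "apply_moves", "data": {"commands": [[[0,0.2,0],0],[[0,0.6,0],0],[[0,1.4,0],0],[[0,2.4,0],0],[[0,2.4,-1.2],0],[[0,2.4,-2.4],0],[[0,2.4,-3.6],0],[[0,2.4,-3.6],0],[[0,2.4,-3.6],0]]}}

```text
time_s: 12.12
position: [0.6733, 0.2623, 0.2109]
eef_rot: [0.067, 0.998, 0.001, 0.002]
contact_force: [-0.6, 0.6, -0.7]
gripper_width: 0.997
grip_force: 0.0
```

```bash
python3 m.py; python3 - <<'E'
from station import r
import cv2,numpy as np
a=r.get_image('top')['frame'][80:310,190:450,::-1]
cv2.imwrite('pics/top5.png',cv2.resize(a,None,fx=2.5,fy=2.5,interpolation=2))
E
```

```text
tcp [-0.0139, 0.2543, 0.2109] [-0.6  0.6 -0.7]
scene board_top [([-0.0102, 0.0037, 0.1787], 0.92)]
scene chopping_board [([-0.0446, 0.0012, 0.019], 0.87), ([-0.2359, -0.2512, 0.0012], 0.5)]
scene tall_board_top [([0.057, -0.0052, 0.2531], 0.89), ([-0.1271, -0.2467, 0.0023], 0.43)]
scene mug [([-0.2537, 0.1361, -0.0024], 0.88), ([-0.1256, 0.057, 0.0024], 0.6)]
top board_top [([-0.0065, 0.007, 0.1798], 0.71)]
top chopping_board [([-0.0424, 0.0048, 0.0142], 0.6)]
top tall_board_top [([0.0532, -0.0003, 0.2532], 0.84), ([-0.0049, 0.0063, 0.1813], 0.59)]
top mug [([-0.2523, 0.1336, -0.003], 0.78), ([-0.1253, 0.0542, 0.001], 0.65)]
```

View pics/top5.png

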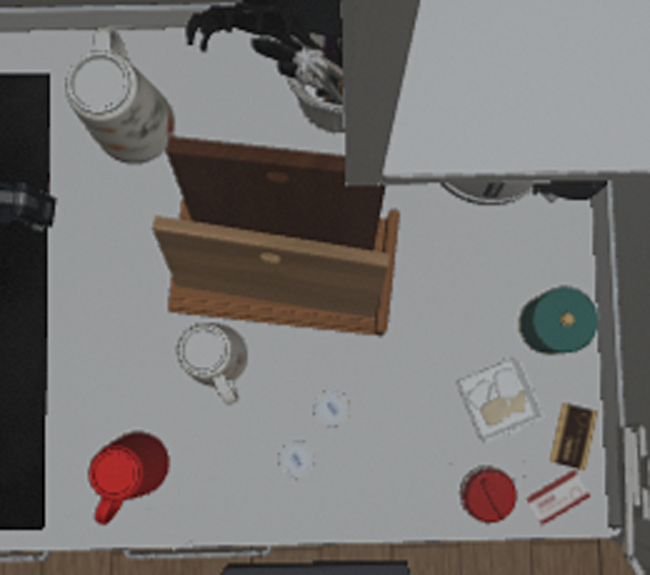

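The board leans back on the hoop with its right edge against the cheek (crop px ~380,300). The mug, the tall board and everything else haven't moved.

```bash
python3 -c "
from station import r
print(r.hand_in())"
```

```text
the job is handed in; nothing more can be done
None
```

I pushed the board back up so it leans on its hoop, slid it home against the end cheek with about 11 N of final push, and handed the job in at about 12 s; the mug, tall board and everything else look unmoved in the last picture, but no verdict came back.

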